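# Lock the pull-out tray under the shelf with its barrel bolt

## Robot

A 6-joint arm with a two-finger parallel gripper is mounted at the origin on the work surface. World frame = base frame: x ahead of the robot, y to its left, z up, the work surface at z = 0. Lengths are in mm, angles in rad, forces in N, time in s.
With the tool pointing down it reaches from about 350 to 875 mm from the base axis. Payload 4.2 kg.
Tool frame: the origin (TCP) lies midway between the tips of the shut fingers; the grasp point (between the pads) lies 19 mm behind it; z points along the fingers, y is the direction in which the jaws open and shut (so a half turn about z gives the same grasp; the last joint's range is limited). The gripper opens to 85 mm and grips with 20 to 120 N. Pads are 22 mm wide; open, the fingers measure 114 mm over their backs; the gripper's body (76 mm by 85 mm) begins 54 mm behind the grasp point. The pads swing forward as they close: fully open they stand 13 mm farther back than shut.
Start: joints at [1.541, 0.385, 0.008, 0, -1.194, -0.259], TCP at [177.969, 599.104, 231.312] pointing down, gripper open.
Joint ranges: [-3.14, 3.14], [-1.21, 2.06], [-1.07, 1.41], [-3.16, 2.05], [-2.99, -0.16], [-3.1, 3.1]. Speed limits (rad/s): [2.79, 2.79, 3.14, 3.14, 3.14, 3.14].

## Interface

Orientations are given as a unit quaternion [x, y, z, w].
In Python, from bench import arm, eyes, nets gives the robot as it stands.
- The arm moves only by the tool jog_arm, never from a script. Its argument "rows" is a list of rows, each a list of 3 entries, a list of its own where there are three numbers: the shift along the tool's x, y, z in cm, then the turn, a rotation vector about the tool's x, y, z in degrees, then the finger opening in cm, from 0 to 8.54. In form: [[[x, y, z], [ax, ay, az], jaw], ...]. A call has 1 to 10 rows; each row shifts and turns the commanded pose from where the row before left it, along the tool's axes as they then stand; what a row does not reach is not made up. A row lasts 1/8 s, in which the tool goes at most 62.5 mm and 10.7 degrees, less where a joint would pass 70% of its speed; a pose out of reach is approached as far as the arm can. A call with a gripper value outside its range is refused whole. The fingers move at their own pace and stop on an object; the grip force is fixed at half the most. Time passes only in rows, so rows that do not move let the fingers close. It gives the time, the measured TCP pose, the force and the opening at its end, in the units of the state.
- arm.read_state(): the state, without advancing time (a new reading comes with each control period).
- eyes.get_image(name): name is "scene" or "top"; returns the picture (384x512x3 uint8, red, green, blue); there is no depth.
- eyes.camera_model(name): a dict with "K" (3x3 intrinsics, pixels), "k1" (the pictures are not rectified: a ray, as slopes to the right and down, at radius r is drawn at 1 + k1 r^2 times it, then the intrinsics apply), "rvec" (rotation vector, rad) and "tvec" (3), from world to camera coordinates, as OpenCV has them. Camera axes: x right, y down, z forward; pixel columns grow to the right and rows downward; lengths in mm; the calibration is good to about 2 mm. A picture is of the moment at which its call begins. camera_model takes no time and is no camera call.
- arm.job_done(): hands the job in, once; it reports no verdict.
Trained networks look in the newest picture that a camera, given by its name, has taken for a name from the list of things; names that differ only in an ending like _2 or _b are one class to them, and where a whole thing is asked for, a point or a joint stands for the part that bears it (a point fixed in the world has none). Each returns a list of dicts, best first, with "conf" (0 to 1); they miss things now and then, are a little off and sometimes report something else, mostly with a low value. They report only what shows in the picture. A call takes as long as a camera call.
- nets.boxes_of(camera, name): "position" ([column, row] as shares, 0 to 1, of the picture: columns of its width, rows of its height, amid what is visible of it).
The state is a dict: "clock": time; "joints": joint angles; "joint_vel": joint speeds; "joint_efforts": joint torques, N m; "position": TCP position; "ee_rot": TCP orientation; "contact_force": force on the tool from outside, world axes, zero at the start; "wrist_torque": the same for the moment, N m; "gripper_width": finger opening in mm.
Only numpy, scipy, OpenCV 4.12 (cv2) and the standard library are available. Lean on these libraries where they do the work, as an engineer would, in place of code of your own. Each camera call takes 0.05 s, during which the arm holds its last target.

## Task

The steel tray under the small shelf has been left partly open: push it fully home, then slide the barrel bolt on top of the shelf to the left, through the eye on the tray, and turn its handle down into the notch of the keeper strip until it lies level. Find the notch by gentle feel and do not force the handle or the bolt against the metal. Leave the mugs, the kettle and the sugar jar where they are, and let go at the end.

Things in the scene. Friction and masses are not known exactly. Their poses are not given: they have to be found in the camera images.
- unit: Fixed small wooden shelf, 420 mm wide (its y), 240 deep (its x), top face 100 mm above the counter; yaw up to 0.2 rad. Origin on the counter under the middle of its front edge; x points into the depth, away from the front, y along the front edge (left as the robot faces it), z up. On its top near the front edge an open steel channel carries the bolt.
- tray (a joint): How far the steel tray is pulled out to the front (unit's -x), in m: 0 = fully home at a firm stop, 0.10 = fully out. About 3 N of friction; stays where left. Front panel 384 mm wide, 12 to 90 mm above the counter, its face 12 mm in front of the shelf's edge when home.
- tray_bar (a point): Middle of the tray's pull bar: a level round bar about 120 mm long along the unit's y, 60 mm above the counter, 35 mm in front of the tray's front panel (at unit x = -47 mm minus the tray joint). It can be pushed with closed fingers from in front.
- tray_eye (a point): Centre of the hole in the steel eye that stands on the tray and reaches over the shelf's front edge: an upright loop 30 mm (x) by 14 mm (y), top 145 mm above the counter, hole 18 mm wide, at unit y = 60 mm, 128 mm above the counter. It moves with the tray and lines up with the bolt (unit x = 30 mm) only when the tray is home.
- bolt: Barrel bolt: a 12 mm steel rod along the unit's y with a radial handle. Origin on the rod's axis at the handle: unit x = 30 mm, y = -120 mm + bolt_slide, 128 mm above the counter. Its y axis runs along the rod to the eye, its z along the handle. Round nose 140 mm ahead (+y). Handle 9 mm square, with a 14 mm thick grip from 46 to 74 mm off the axis.
- bolt_grip (a point): Middle of the handle's round grip (14 mm thick, 28 mm long), 60 mm from the rod's axis. It can be pinched from above with the fingers on its two sides along the unit's y; it then pivots between the pads as the handle turns. A press of 16 N here makes about 40 N where the handle meets the strip, which counts as forcing it.
- bolt_slide (a joint): How far the bolt is slid along the unit's +y, to the left towards the eye, in m: 0 to 0.10. About 3 N of friction. Its nose is right through the eye from 0.048 on. There is no stop at the notch: the bolt can be slid past it.
- bolt_turn (a joint): Angle of the handle about the rod, in rad: 0 = straight up, growing as it turns forwards and down to the front (unit's -x); 1.57 = level, fully down, at a stop. Held by friction (0.05 N m), stays where left. Except at the notch, it comes to rest on the keeper strip's rim at about 0.77.
- strip_line (a point): Fixed point on the bolt's axis at unit y = -50 mm. The keeper strip is an upright steel strip 160 mm long along y, 20 to 30 mm in front of the axis, its rim 14 mm above the axis. Its one notch, 13 mm wide, deep enough for the handle to lie level, is within 15 mm of this point along y (bolt_slide 0.055 to 0.085): slotted screw holes, not measured, to be felt.
- mug_a: Navy ceramic mug, 80 mm wide, 92 mm high, standing on the rear of the shelf; bystander. Origin at its underside.
- mug_b: Navy ceramic mug like the other, standing on the rear of the shelf; bystander. Origin at its underside.
- kettle: White kettle, 170 mm wide, about 203 mm high, on the counter to the left of the shelf; bystander. Origin at its underside.
- sugar_jar: Glass sugar jar with a steel lid, 84 mm wide, 130 mm high, on the counter to the right of the shelf; bystander. Origin at its underside.

How it is judged:
By the outcome, as a careful person would: the job done as asked, in the order asked, and still so for the second after the job is handed in, with the robot touching nothing.
It also fails if it takes over 72 s, if anything falls off the work surface, if the arm or the gripper's body presses on something with over 40 N, if the wrist force passes 120 N, or if a joint passes its speed limit or range.

## Working session

There is one attempt and no reset: what is moved stays moved. The work goes in short steps, Python scripts to look and compute and a tool call to move; the robot and the scene stay as the last step left them, time stands still between calls to the robot, and variables do not carry over. Pictures are saved under pics/ and viewed, and the job is handed in when it is done.

Besides the shell and the picture viewer there is one more tool, called after "Emit:" in YAML: its name, and indented under it one key for each argument. jog_arm: Moves the arm, as the interface text tells. Its arguments: {"type":"object","properties":{"rows":{"type":"array","items":{"type":"array"}}},"required":["rows"]}

```bash
mkdir -p pics; ls; cat > h.py <<'E'
import numpy as np, cv2
from bench import arm, eyes, nets
def cam(n):
    m=eyes.camera_model(n); K=np.array(m["K"],float);R=cv2.Rodrigues(np.array(m["rvec"],float))[0];t=np.array(m["tvec"],float).ravel()
    return K,float(m["k1"]),R,t
def proj(n,P):
    K,k1,R,t=cam(n); c=np.atleast_2d(P)@R.T+t; s=c[:,:2]/c[:,2:]; r2=(s**2).sum(1,keepdims=True); s=s*(1+k1*r2)
    return s*[K[0,0],K[1,1]]+[K[0,2],K[1,2]]
def unproj(n,uv,z):
    K,k1,R,t=cam(n); uv=np.atleast_2d(uv).astype(float)
    d=(uv-[K[0,2],K[1,2]])/[K[0,0],K[1,1]]; s=d.copy()
    for _ in range(20): s=d/(1+k1*(s**2).sum(1,keepdims=True))
    ray=np.c_[s,np.ones(len(s))]@R; o=-R.T@t
    return o+ray*((z-o[2])/ray[:,2])[:,None]
def snap(n,f,scale=1.5):
    im=eyes.get_image(n)[:,:,::-1]; cv2.imwrite(f,cv2.resize(im,None,fx=scale,fy=scale,interpolation=cv2.INTER_CUBIC)); return im
E
python3 - <<'E'
from h import *
for n in("scene","top"):
    snap(n,f"pics/{n}0.png"); K,k,R,t=cam(n); print(n,K.tolist(),k,(-R.T@t).round())
    for o in("tray_bar","tray_eye","bolt","bolt_grip","mug_a","kettle","sugar_jar","unit"):
        print(o,[(np.round(np.array(d["position"])*[512,384],1).tolist(),round(d["conf"],2)) for d in nets.boxes_of(n,o)][:3])
print(arm.read_state())
E
```

```text
pics
scene [[357.7771614200612, 0.0, 255.7620031291131], [0.0, 357.7771614200612, 196.25419576639698], [0.0, 0.0, 1.0]] 0.0024733985631574715 [1157.  -63.  998.]
tray_bar [([262.3, 166.8], 0.81), ([223.0, 239.9], 0.61)]
tray_eye [([233.5, 184.1], 0.75), ([261.1, 167.3], 0.67)]
bolt [([235.5, 188.2], 0.78)]
bolt_grip [([234.2, 185.3], 0.57), ([262.5, 213.5], 0.54), ([263.9, 166.6], 0.29)]
mug_a [([312.7, 204.1], 0.91), ([221.0, 238.6], 0.57)]
kettle [([400.0, 168.4], 0.64), ([241.7, 184.9], 0.62)]
sugar_jar [([263.8, 215.6], 0.42)]
unit [([262.9, 216.0], 0.87)]
top [[392.9208238919456, 0.0, 257.6298184069229], [0.0, 392.9208238919456, 188.1758771705324], [0.0, 0.0, 1.0]] -0.05100759344681499 [ 487.   44. 1225.]
tray_bar [([251.1, 230.1], 0.68)]
tray_eye [([256.0, 230.6], 0.71)]
bolt [([268.8, 207.3], 0.68)]
bolt_grip [([268.7, 205.3], 0.71)]
mug_a [([205.9, 166.2], 0.75), ([297.8, 141.0], 0.63)]
kettle [([99.1, 199.5], 0.91), ([256.5, 226.2], 0.63)]
sugar_jar [([422.9, 174.4], 0.98)]
unit [([248.4, 193.7], 0.93)]
{'clock': 0.9, 'joints': array([ 1.54060301e+00,  3.84706065e-01,  7.87236866e-03,  3.66204445e-05,
       -1.19402145e+00, -2.58621862e-01]), 'joint_vel': array([ 0.0013091 ,  0.00106867, -0.00144384,  0.00136501,  0.00136599,
       -0.00197238]), 'joint_efforts': array([ 8.38164560e-04, -3.92071760e+01,  1.88619232e+01,  4.19070348e+00,
       -2.93793046e-04,  2.87550613e-06]), 'position': array([177.97697161, 599.08841679, 231.3030168 ]), 'ee_rot': array([ 9.89592300e-01, -1.43899541e-01,  2.02667076e-05,  2.72799459e-05]), 'contact_force': array([ 0.74946579,  0.05026959, -0.40013708]), 'wrist_torque': array([-0.00303663, -0.02662478, -0.0059688 ]), 'gripper_width': 85.02020161993319}
```

View pics/top0.png

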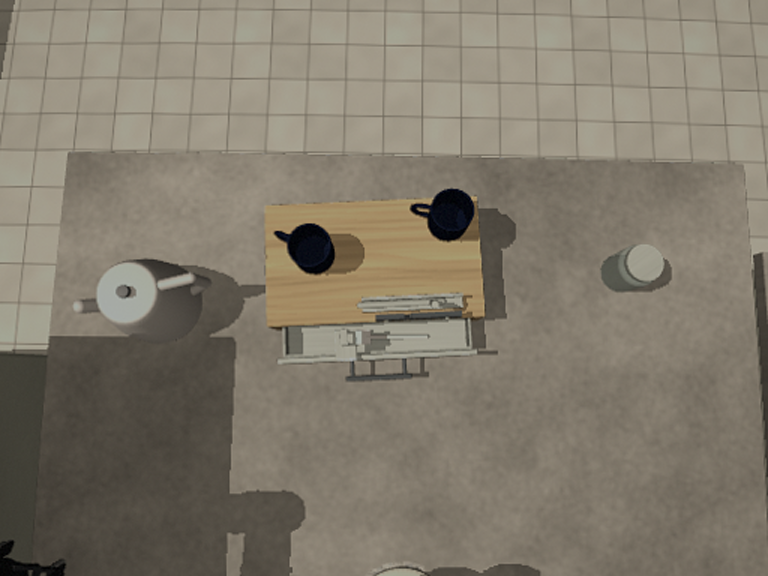

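View pics/scene0.png

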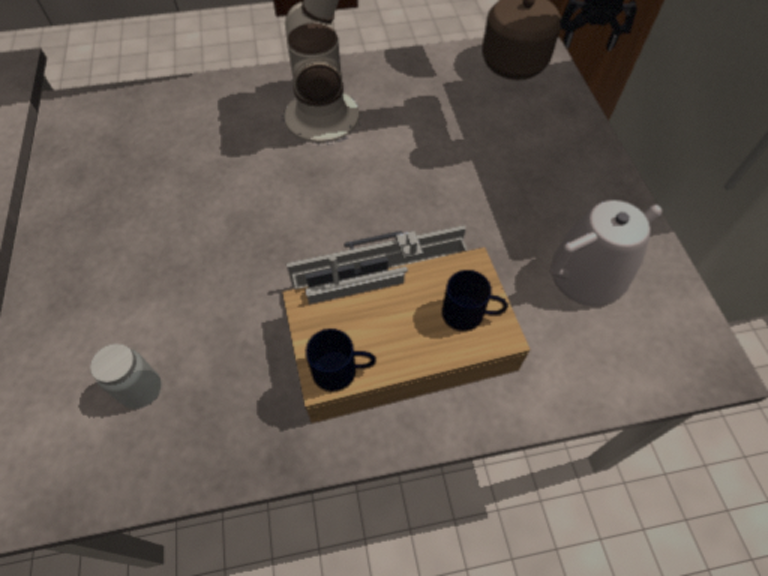

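```bash
python3 - <<'E'
import cv2
a=cv2.imread("pics/top0.png");cv2.imwrite("pics/top0c.png",cv2.resize(a[170:400,250:530],None,fx=2.5,fy=2.5))
a=cv2.imread("pics/scene0.png");cv2.imwrite("pics/scene0c.png",cv2.resize(a[200:420,270:550],None,fx=2.5,fy=2.5))
E
```

```text
(no output)
```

View pics/top0c.png

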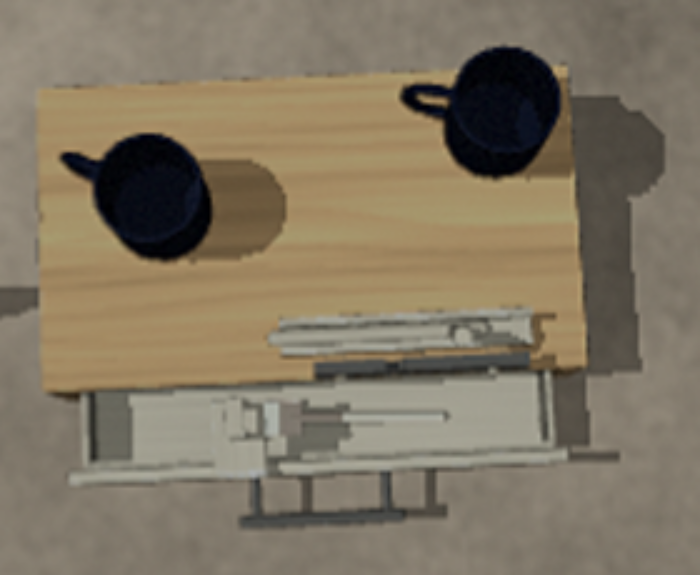

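View pics/scene0c.png

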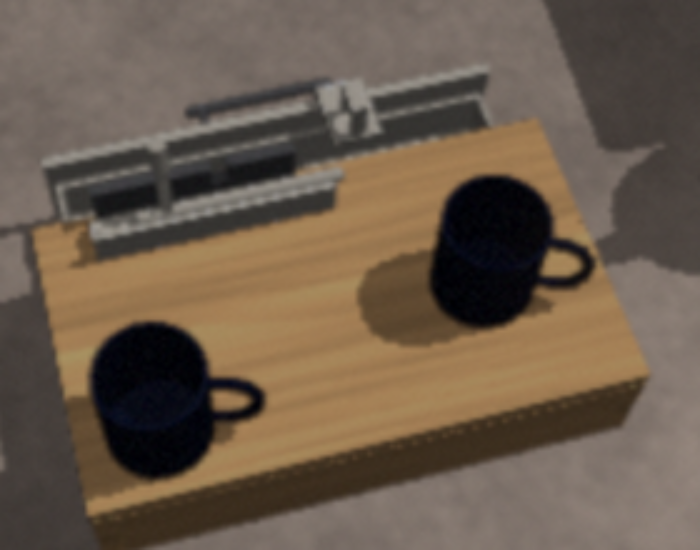

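```bash
cat >> h.py <<'E'
def U(p,P):
    c,s=np.cos(p[2]),np.sin(p[2]); P=np.atleast_2d(P).astype(float)
    return np.c_[p[0]+c*P[:,0]-s*P[:,1],p[1]+s*P[:,0]+c*P[:,1],P[:,2]]
E
python3 - <<'E'
from h import *
from scipy.optimize import least_squares
T=np.array([(43,392),(585,366),(37,89),(568,66)]);T=(T/2.5+[250,170])/1.5-0.17
S=np.array([(540,120),(33,228),(648,378),(88,515)]);S=(S/2.5+[270,200])/1.5-0.17
C=np.array([(0,210,100),(0,-210,100),(240,210,100),(240,-210,100)])
print(unproj("top",T,100).round(1).tolist(),unproj("scene",S,100).round(1).tolist())
f=lambda p:np.r_[(proj("top",U(p,C))-T).ravel(),(proj("scene",U(p,C))-S).ravel()]
r=least_squares(f,[500,0,0.05],loss="soft_l1");p=r.x;print(p.tolist(),r.fun.round(1))
for w,X in(("top",T),("scene",S)):
    q=least_squares(lambda p:(proj(w,U(p,C))-X).ravel(),p); print(w,q.x,q.fun.round(1))
# tray bar: ends in the top crop (240,522)-(400,515)
B=(np.array([(240,522),(402,515)])/2.5+[250,170])/1.5
w=unproj("top",B,60); c,s=np.cos(p[2]),np.sin(p[2]); d=w[:,:2]-p[:2]; print("bar unit",np.c_[d[:,0]*c+d[:,1]*s,-d[:,0]*s+d[:,1]*c])
for n in("top","scene"):
    print(n)
    for nm,P in dict(strip0=(5,30,142),strip1=(5,-130,142),axis_h=(30,-120,128),grip=(30,-120,188),top=(30,-120,202)).items(): print(nm,((proj(n,U(p,P))*1.5-([250,170] if n=="top" else [270,200]))*2.5).round(0))
E
```

```text
[[563.5, 267.4, 100.0], [590.4, -147.3, 100.0], [802.0, 283.2, 100.0], [828.1, -135.8, 100.0]] [[570.5, 270.3, 100.0], [593.0, -147.5, 100.0], [808.0, 280.7, 100.0], [831.5, -133.9, 100.0]]
[578.4048349811255, 60.35216982818951, 0.05836812429744568] [-0.9 -1.   0.7 -0.1 -0.2 -1.2 -0.2 -0.7 -0.5 -1.1 -0.7 -0.6  0.9 -1.
 -0.6 -0.4]
top [5.76295230e+02 5.94659884e+01 6.19584884e-02] [-0.6  0.   1.   0.4 -0.2 -0.3 -0.2 -0.2]
scene [5.80551477e+02 6.09565275e+01 5.47415627e-02] [-0.  -0.4 -0.5 -0.2  1.1  0.  -0.7  0.2]
bar unit [[-108.16333976   62.28021232]
 [-108.06599861  -64.49483669]]
top
strip0 [[272. 367.]]
strip1 [[488. 358.]]
axis_h [[471. 327.]]
grip [[479. 317.]]
top [[481. 315.]]
scene
strip0 [[330. 136.]]
strip1 [[127. 179.]]
axis_h [[148. 214.]]
grip [[141. 170.]]
top [[139. 159.]]
```

Emit:
jog_arm:
  rows:
    - [[0, 0, 0], [0, 0, -10], 0]
    - [[0, 0, 0], [0, 0, -10], 0]
    - [[1.8, 4.7, 0], [0, 0, 0], 0]
    - [[1.8, 4.7, 0], [0, 0, 0], 0]
    - [[1.8, 4.7, 0], [0, 0, 0], 0]
    - [[1.8, 4.7, 0], [0, 0, 0], 0]
    - [[1.8, 4.7, 0], [0, 0, 0], 0]
    - [[1.8, 4.7, 0], [0, 0, 0], 0]

```text
clock: 1.9
position: [303.2, 322.6, 231.6]
ee_rot: [1.0, 0.03, 0.0, -0.0]
contact_force: [0.6, -0.2, 0.0]
gripper_width: 0.3
```

```bash
cat >> h.py <<'E'
from scipy.spatial.transform import Rotation as Ro
PU=np.array([578.4,60.35,0.0584])
def st():
    s=arm.read_state(); R=Ro.from_quat(s["ee_rot"]).as_matrix(); c,k=np.cos(PU[2]),np.sin(PU[2])
    A=np.array([[c,k,0],[-k,c,0],[0,0,1]]); d=A@(s["position"]-[PU[0],PU[1],0]); Ru=A@R
    print("t",round(s["clock"],2),"unit pos",d.round(1),"F",(A@s["contact_force"]).round(1),"w",round(s["gripper_width"],1),"toolx",Ru[:,0].round(3),"toolz",Ru[:,2].round(3),"j",s["joints"].round(2))
    return s,d,Ru
E
python3 -c "
from h import *
st()"
```

```text
t 1.9 unit pos [-259.4  277.9  231.6] F [ 0.6 -0.3  0. ] w 0.3 toolx [1.    0.002 0.001] toolz [ 0.001  0.001 -1.   ] j [ 1.19  0.07 -0.41  0.   -1.09  0.45]
```

Emit:
jog_arm:
  rows:
    - [[1.8, 4.6, 0], [0, 0, 0], 0]
    - [[1.8, 4.6, 0], [0, 0, 0], 0]
    - [[1.8, 4.6, 0], [0, 0, 0], 0]
    - [[1.8, 4.6, 0], [0, 0, 0], 0]
    - [[1.8, 4.6, 0], [0, 0, 0], 0]
    - [[1.8, 4.6, 0], [0, 0, 0], 0]
    - [[0, 0, 4.5], [0, 0, 0], 0]
    - [[0, 0, 4.5], [0, 0, 0], 0]
    - [[0, 0, 4.5], [0, 0, 0], 0]
    - [[0, 0, 4.5], [0, 0, 0], 0]

```text
clock: 3.15
position: [427.7, 55.2, 50.5]
ee_rot: [1.0, 0.03, 0.001, -0.0]
contact_force: [1.0, 1.3, -0.1]
gripper_width: -0.3
```

```bash
python3 -c "
from h import *
st();snap('top','pics/top1.png');snap('scene','pics/scene1.png')
a=cv2.imread('pics/top1.png');b=cv2.imread('pics/scene1.png')
c=cv2.resize(a[250:450,250:530],None,fx=1.4,fy=1.4);d=cv2.resize(b[180:380,270:550],None,fx=1.4,fy=1.4)
cv2.imwrite('pics/c1.png',np.hstack([c,d]))"
```

```text
t 3.15 unit pos [-150.8    3.7   50.5] F [ 1.1  1.2 -0.1] w -0.3 toolx [1.    0.002 0.002] toolz [ 0.002  0.001 -1.   ] j [ 0.51  0.3  -0.69  0.   -0.58  1.12]
```

View pics/c1.png

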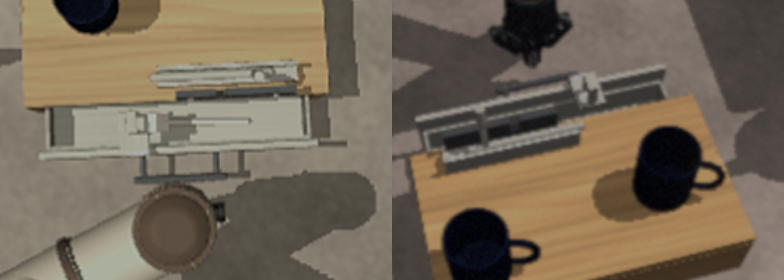

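Emit:
jog_arm:
  rows:
    - [[0, 0, 0.5], [0, 0, 0], 0]
    - [[1, 0, 0], [0, 0, 0], 0]
    - [[1, 0, 0], [0, 0, 0], 0]
    - [[1, 0, 0], [0, 0, 0], 0]
    - [[1, 0, 0], [0, 0, 0], 0]
    - [[1, 0, 0], [0, 0, 0], 0]

```text
clock: 4.0
position: [477.2, 57.9, 46.3]
ee_rot: [1.0, 0.03, -0.001, 0.0]
contact_force: [-3.4, 0.5, 2.1]
gripper_width: -0.1
```

```bash
python3 -c "
from h import *
st()"
```

```text
t 4.0 unit pos [-101.2    3.5   46.3] F [-3.4  0.7  2.1] w -0.1 toolx [ 1.     0.002 -0.001] toolz [-0.001 -0.    -1.   ] j [ 0.46  0.38 -0.57 -0.   -0.63  1.17]
```

Emit:
jog_arm:
  rows:
    - [[0.8, 0, 0], [0, 0, 0], 0]
    - [[0.8, 0, 0], [0, 0, 0], 0]
    - [[0.8, 0, 0], [0, 0, 0], 0]
    - [[0.5, 0, 0], [0, 0, 0], 0]
    - [[0.2, 0, 0], [0, 0, 0], 0]
    - [[0.2, 0, 0], [0, 0, 0], 0]

```text
clock: 4.75
position: [509.8, 60.1, 46.2]
ee_rot: [1.0, 0.03, -0.0, 0.0]
contact_force: [-1.3, 0.3, 0.9]
gripper_width: -0.1
```

Emit:
jog_arm:
  rows:
    - [[0.2, 0, 0], [0, 0, 0], 0]
    - [[0.2, 0, 0], [0, 0, 0], 0]

```text
clock: 5.0
position: [513.9, 60.3, 46.2]
ee_rot: [1.0, 0.03, -0.0, 0.0]
contact_force: [-2.0, -1.0, 0.3]
gripper_width: -0.1
```

```bash
python3 -c "
from h import *
st()"
```

```text
t 5.0 unit pos [-64.4   3.8  46.2] F [-2.1 -0.9  0.3] w -0.1 toolx [ 1.     0.002 -0.   ] toolz [-0. -0. -1.] j [ 0.43  0.42 -0.48 -0.   -0.67  1.2 ]
```

Emit:
jog_arm:
  rows:
    - [[0.15, 0, 0], [0, 0, 0], 0]
    - [[0.15, 0, 0], [0, 0, 0], 0]

```text
clock: 5.25
position: [515.1, 60.2, 46.1]
ee_rot: [1.0, 0.03, -0.002, 0.0]
contact_force: [-10.1, 2.8, 6.6]
gripper_width: -0.1
```

Emit:
jog_arm:
  rows:
    - [[0.15, 0, 0], [0, 0, 0], 0]
    - [[0.1, 0, 0], [0, 0, 0], 0]

```text
clock: 5.5
position: [515.2, 60.1, 45.9]
ee_rot: [1.0, 0.03, -0.005, 0.001]
contact_force: [-14.4, 3.5, 10.4]
gripper_width: -0.1
```

Emit:
jog_arm:
  rows:
    - [[-2, 0, 0], [0, 0, 0], 0]
    - [[-3, 0, 0], [0, 0, 0], 0]
    - [[0, 0, -5], [0, 0, 0], 0]
    - [[0, 0, -5], [0, 0, 0], 0]
    - [[0, 0, -5], [0, 0, 0], 0]
    - [[0, 0, -5], [0, 0, 0], 4]
    - [[-2, -4, 0], [0, 0, 0], 4]
    - [[0, 0, 0], [0, 0, 0], 4]

```text
clock: 6.5
position: [447.8, 98.4, 248.0]
ee_rot: [0.999, 0.032, 0.003, -0.002]
contact_force: [0.9, -0.5, -0.1]
gripper_width: 40.4
```

```bash
python3 -c "
from h import *
st();snap('top','pics/top2.png');snap('scene','pics/scene2.png')
for n in('top','scene'):
  for o in('tray_eye','bolt_grip','bolt'): print(n,o,[((np.array(d['position'])*[512,384]).round(1).tolist(),round(d['conf'],2)) for d in nets.boxes_of(n,o)])
a=cv2.imread('pics/top2.png');b=cv2.imread('pics/scene2.png')
c=cv2.resize(a[260:380,340:520],None,fx=4,fy=4);d=cv2.resize(b[230:330,270:470],None,fx=4,fy=4)
cv2.imwrite('pics/c2t.png',c);cv2.imwrite('pics/c2s.png',d)"
```

```text
t 6.5 unit pos [-128.1   45.6  248. ] F [ 0.8 -0.5 -0.1] w 40.4 toolx [1.    0.005 0.005] toolz [ 0.005  0.003 -1.   ] j [ 0.57  0.08 -0.35  0.   -1.13  1.06]
top tray_eye [([239.5, 217.7], 0.93)]
top bolt_grip [([100.1, 198.5], 0.73), ([263.0, 202.9], 0.56)]
top bolt [([269.0, 207.8], 0.65)]
scene tray_eye [([276.2, 172.4], 0.81)]
scene bolt_grip [([235.9, 186.8], 0.7)]
scene bolt [([229.3, 184.3], 0.62)]
```

View pics/c2t.png

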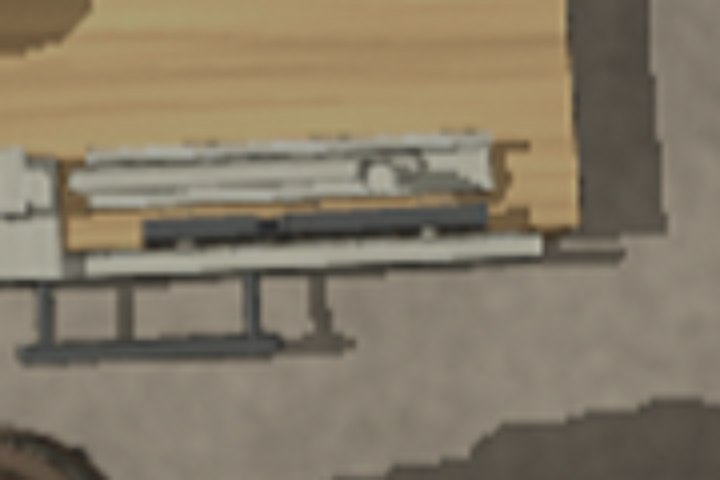

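View pics/c2s.png

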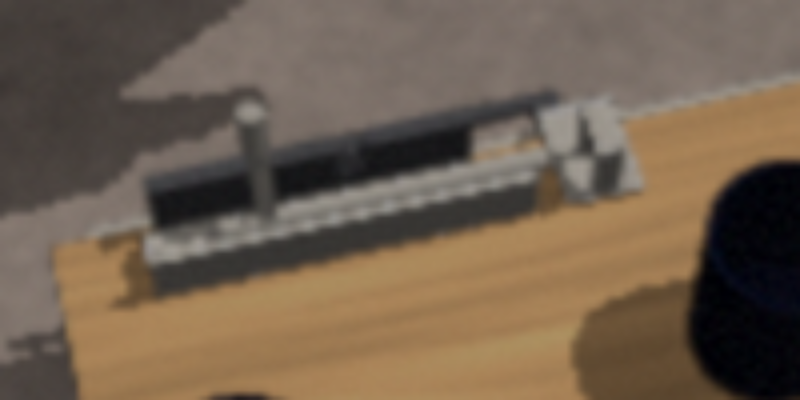

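```bash
python3 - <<'E'
from h import *
c,k=np.cos(PU[2]),np.sin(PU[2])
def un(n,pts,z,off):
    w=unproj(n,(np.array(pts,float)/4+off)/1.5-0.17,z); d=w[:,:2]-PU[:2]
    return np.c_[d[:,0]*c+d[:,1]*k,-d[:,0]*k+d[:,1]*c].round(1).tolist()
print("top strip L,R,notch",un("top",[(145,222),(487,207),(268,220)],142,[340,260]))
print("scene strip R,L,notch",un("scene",[(150,183),(560,97),(348,145)],142,[270,230]))
print("grip tip top/scene",un("top",[(380,172)],202,[340,260]),un("scene",[(250,108)],202,[270,230]))
print("eye top scene",un("top",[(20,200)],145,[340,260]),un("scene",[(582,120)],145,[270,230]))
E
```

```text
top strip L,R,notch [[6.4, -1.9], [6.8, -160.0], [5.0, -58.6]]
scene strip R,L,notch [[6.8, -156.1], [7.9, 45.1], [9.3, -60.7]]
grip tip top/scene [[18.6, -105.9]] [[18.3, -105.4]]
eye top scene [[18.7, 55.1]] [[25.4, 50.9]]
```

Emit:
jog_arm:
  rows:
    - [[3.7, 3.8, 0], [0, 0, 0], 4]
    - [[3.7, 3.8, 0], [0, 0, 0], 4]
    - [[3.7, 3.8, 0], [0, 0, 0], 4]
    - [[3.8, 3.7, 0], [0, 0, 0], 4]
    - [[0, 0, 0], [0, 0, 0], 4]

```text
clock: 7.52
position: [606.9, -48.1, 244.2]
ee_rot: [1.0, 0.028, -0.001, 0.0]
contact_force: [-0.8, 1.2, -0.3]
gripper_width: 40.0
```

```bash
python3 -c "
from h import *
st();snap('top','pics/top3.png');snap('scene','pics/scene3.png')
b=cv2.imread('pics/scene3.png')
d=cv2.resize(b[150:330,230:470],None,fx=3,fy=3)
cv2.imwrite('pics/c3s.png',d)"
```

```text
t 7.53 unit pos [  22.1 -109.9  244.2] F [-0.8  1.3 -0.3] w 40.0 toolx [ 1.    -0.003 -0.002] toolz [-0.002 -0.001 -1.   ] j [ 0.19  0.35 -0.01  0.   -1.21  1.44]
```

View pics/c3s.png

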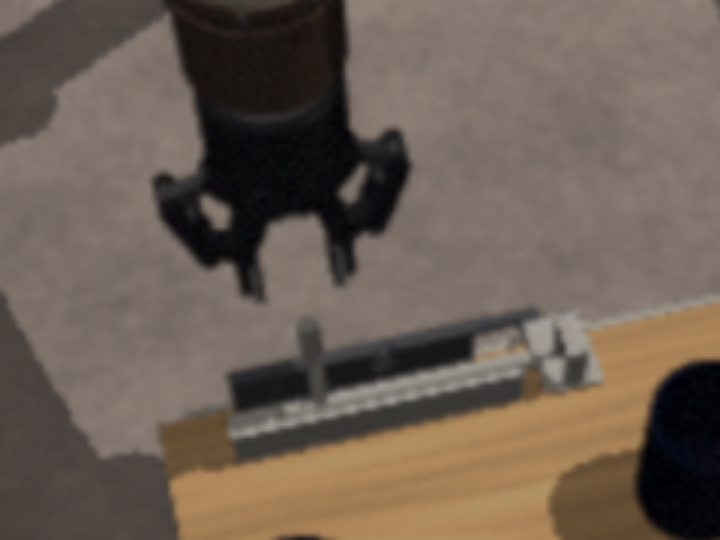

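Emit:
jog_arm:
  rows:
    - [[0, -0.3, 2], [0, 0, 0], 4]
    - [[0, 0, 2], [0, 0, 0], 4]
    - [[0, 0, 1.5], [0, 0, 0], 4]
    - [[0, 0, 1], [0, 0, 0], 4]
    - [[0, 0, 1], [0, 0, 0], 4]

```text
clock: 8.25
position: [605.0, -42.1, 171.3]
ee_rot: [1.0, 0.03, 0.0, 0.0]
contact_force: [0.2, -0.4, 0.1]
gripper_width: 39.7
```

```bash
python3 -c "
from h import *
st();snap('top','pics/top4.png');snap('scene','pics/scene4.png')
b=cv2.imread('pics/scene4.png')
d=cv2.resize(b[180:330,250:450],None,fx=4,fy=4)
cv2.imwrite('pics/c4s.png',d)"
```

```text
t 8.25 unit pos [  20.6 -103.8  171.3] F [ 0.2 -0.4  0.1] w 39.7 toolx [1.    0.002 0.001] toolz [ 0.001 -0.    -1.   ] j [ 0.2   0.4  -0.13  0.   -1.04  1.43]
```

View pics/c4s.png

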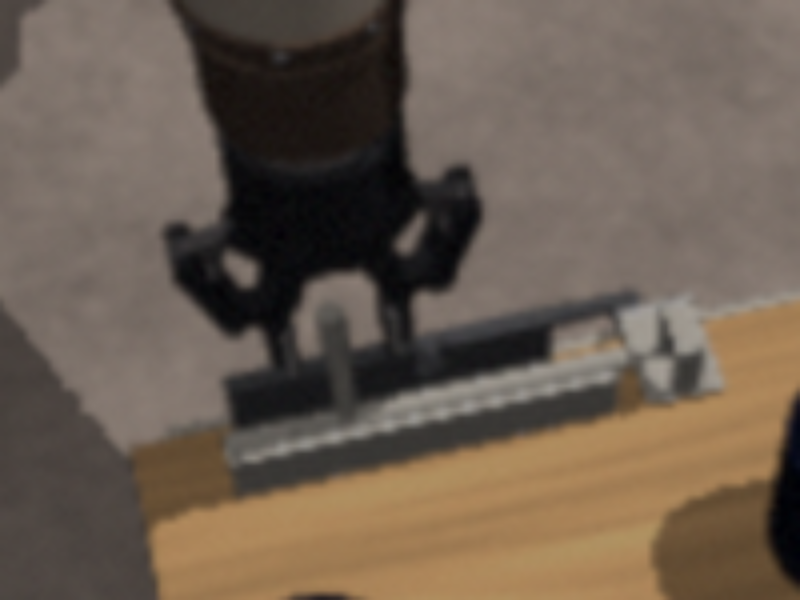

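Emit:
jog_arm:
  rows:
    - [[0, 0, 0], [0, 0, 0], 2.0]
    - [[0, 0, 0], [0, 0, 0], 1.5]
    - [[0, 0, 0], [0, 0, 0], 1]
    - [[0, 0, 0], [0, 0, 0], 1]
    - [[0, 0, 0], [0, 0, 0], 1]

```text
clock: 8.98
position: [605.3, -42.7, 172.1]
ee_rot: [1.0, 0.03, 0.001, 0.0]
contact_force: [-0.3, -3.0, 3.6]
gripper_width: 11.9
```

```bash
python3 -c "
from h import *
st()"
```

```text
t 8.97 unit pos [  20.8 -104.4  172.1] F [-0.4 -2.9  3.6] w 11.9 toolx [1.    0.002 0.001] toolz [ 0.001 -0.001 -1.   ] j [ 0.2   0.4  -0.12  0.   -1.04  1.43]
```

```bash
python3 -c "
from h import *
snap('top','pics/top5.png');snap('scene','pics/scene5.png')
a=cv2.imread('pics/top5.png');b=cv2.imread('pics/scene5.png')
d=cv2.resize(b[200:320,270:430],None,fx=4,fy=4);e=cv2.resize(a[240:400,300:540],None,fx=3,fy=3)
cv2.imwrite('pics/c5s.png',d);cv2.imwrite('pics/c5t.png',e)"
```

```text
(no output)
```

View pics/c5s.png

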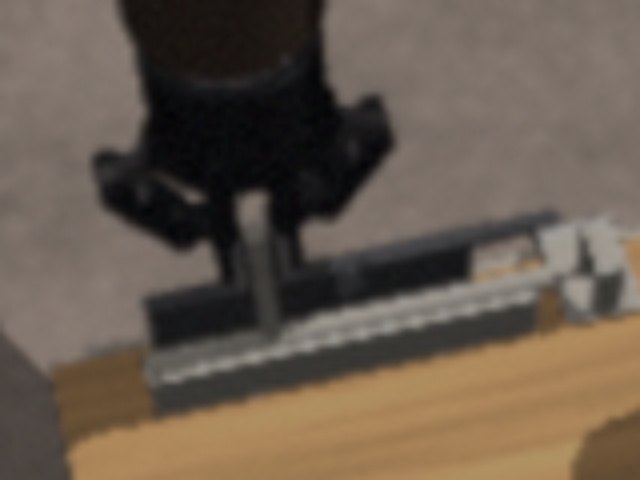

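View pics/c5t.png

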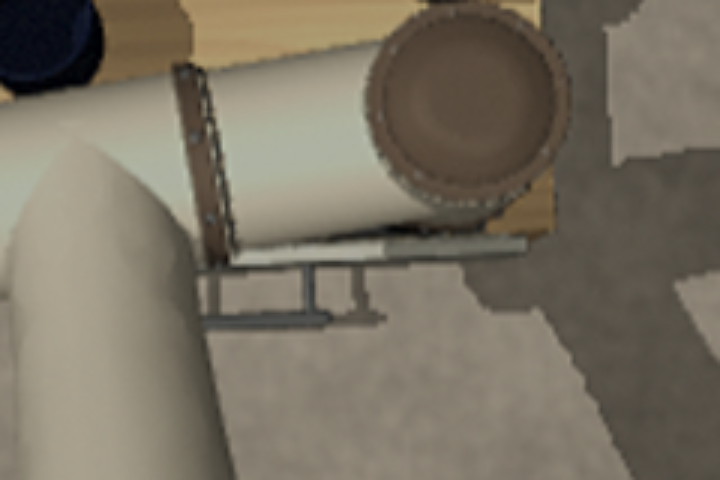

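Emit:
jog_arm:
  rows:
    - [[0, -0.3, 0], [0, 0, 0], 1]
    - [[0, -0.4, 0], [0, 0, 0], 1]
    - [[0, -0.4, 0], [0, 0, 0], 1]

```text
clock: 9.45
position: [604.6, -31.2, 172.1]
ee_rot: [1.0, 0.03, 0.001, 0.0]
contact_force: [-0.0, -3.4, 5.3]
gripper_width: 12.4
```

```bash
python3 -c "
from h import *
st();snap('scene','pics/scene6.png')
b=cv2.imread('pics/scene6.png')
d=cv2.resize(b[200:320,270:430],None,fx=4,fy=4)
cv2.imwrite('pics/c6s.png',d)"
```

```text
t 9.45 unit pos [ 20.8 -92.9 172.1] F [-0.2 -3.4  5.3] w 12.4 toolx [1.    0.002 0.001] toolz [ 0.001 -0.    -1.   ] j [ 0.22  0.4  -0.13  0.   -1.04  1.42]
```

View pics/c6s.png

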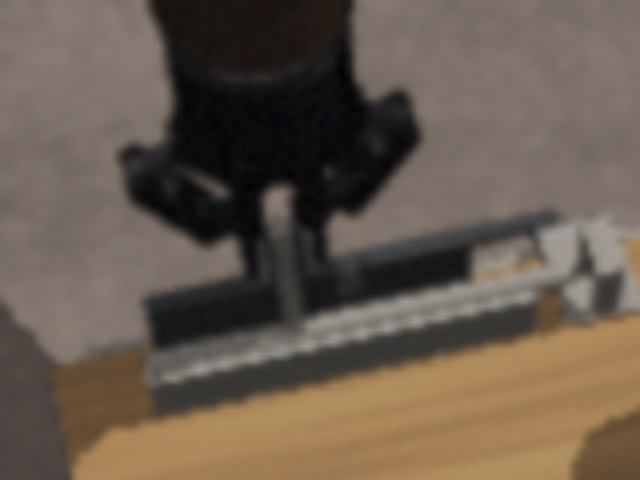

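Emit:
jog_arm:
  rows:
    - [[0, -0.4, 0], [0, 0, 0], 1]
    - [[0, -0.4, 0], [0, 0, 0], 1]
    - [[0, -0.4, 0], [0, 0, 0], 1]
    - [[0, -0.4, 0], [0, 0, 0], 1]
    - [[0, -0.4, 0], [0, 0, 0], 1]

```text
clock: 10.12
position: [603.3, -11.2, 172.0]
ee_rot: [1.0, 0.03, 0.0, 0.0]
contact_force: [0.3, -1.8, 5.9]
gripper_width: 12.3
```

Emit:
jog_arm:
  rows:
    - [[0, -0.3, 0], [0, 0, 0], 1]
    - [[0, -0.3, 0], [0, 0, 0], 1]
    - [[0, 0, 0], [0, 0, 0], 1]

```text
clock: 10.5
position: [602.9, -4.9, 172.0]
ee_rot: [1.0, 0.03, 0.001, -0.0]
contact_force: [-0.3, -1.8, 4.7]
gripper_width: 11.9
```

```bash
python3 -c "
from h import *
st();snap('scene','pics/scene7.png')
b=cv2.imread('pics/scene7.png')
d=cv2.resize(b[200:320,270:430],None,fx=4,fy=4)
cv2.imwrite('pics/c7s.png',d)"
```

```text
t 10.5 unit pos [ 20.6 -66.5 172. ] F [-0.4 -1.8  4.7] w 11.9 toolx [1.    0.002 0.001] toolz [ 0.001  0.    -1.   ] j [ 0.26  0.39 -0.13  0.   -1.04  1.37]
```

View pics/c7s.png

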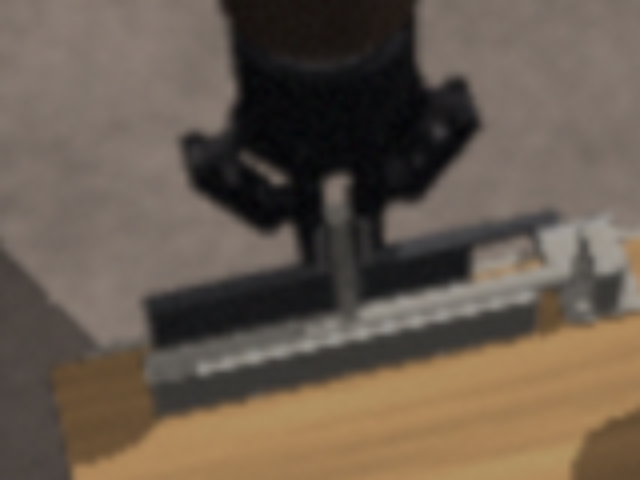

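Emit:
jog_arm:
  rows:
    - [[0, -0.2, 0], [0, 0, 0], 1]
    - [[-0.46, 0, 0.08], [0, 0, 0], 1]
    - [[-0.44, 0, 0.13], [0, 0, 0], 1]
    - [[-0.44, 0, 0.16], [0, 0, 0], 1]
    - [[-0.43, 0, 0.18], [0, 0, 0], 1]
    - [[-0.41, 0, 0.21], [0, 0, 0], 1]
    - [[-0.39, 0, 0.25], [0, 0, 0], 1]

```text
clock: 11.42
position: [577.0, -4.1, 162.8]
ee_rot: [1.0, 0.03, 0.001, -0.001]
contact_force: [-1.5, -0.1, 0.1]
gripper_width: 9.8
```

```bash
python3 -c "
from h import *
st();snap('scene','pics/scene8.png')
b=cv2.imread('pics/scene8.png')
d=cv2.resize(b[200:320,270:430],None,fx=4,fy=4)
cv2.imwrite('pics/c8s.png',d)"
```

```text
t 11.43 unit pos [ -5.1 -64.3 162.8] F [-1.5  0.   0.1] w 9.8 toolx [1.    0.002 0.002] toolz [ 0.002  0.001 -1.   ] j [ 0.27  0.36 -0.21 -0.   -1.    1.36]
```

View pics/c8s.png

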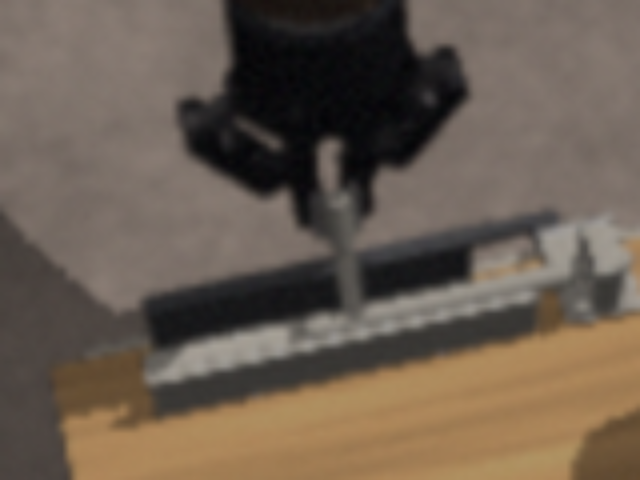

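```bash
python3 - <<'E'
from h import *
from scipy.optimize import least_squares
def H(a,s,r): return U(PU,(30-r*np.sin(a),-120+s,128+r*np.cos(a)))
def fit(n,px,off,r=72):
    X=(np.array(px,float)/4+off)/1.5-.17
    q=least_squares(lambda v:(proj(n,H(v[0],v[1]*100,r))-X).ravel(),[0.1,.1]); return q.x*[1,100],q.cost
print("start scene",fit("scene",(250,108),[270,230])); print("start top",fit("top",(380,172),[340,260]))
for nm in (5,6,7,8):
    pass
print("p5",fit("scene",(256,195),[270,200]));print("p7",fit("scene",(337,180),[270,200]));print("p8",fit("scene",(340,197),[270,200]))
for a in(0,.1,.2,.3,.45,.6): print(a,[((proj("scene",H(a,56,r))*1.5-[270,200])*4).round(0).tolist()[0] for r in(74,46,8)])
E
```

```text
start scene (array([ 0.19685732, 14.77121086]), np.float64(4.0389678347315804e-28))
start top (array([ 0.15486781, 13.87152401]), np.float64(1.6155871338926322e-27))
p5 (array([ 0.55516655, 21.83314733]), np.float64(4.0389678347315804e-28))
p7 (array([ 0.52492982, 59.70032329]), np.float64(1.155365041610292e-19))
p8 (array([ 0.31059137, 58.13181887]), np.float64(4.0389678347315804e-28))
0 [[345.0, 229.0], [347.0, 263.0], [351.0, 308.0]]
0.1 [[341.0, 216.0], [345.0, 256.0], [350.0, 306.0]]
0.2 [[338.0, 205.0], [343.0, 248.0], [350.0, 305.0]]
0.3 [[334.0, 194.0], [341.0, 242.0], [349.0, 304.0]]
0.45 [[330.0, 182.0], [338.0, 234.0], [349.0, 303.0]]
0.6 [[326.0, 172.0], [335.0, 228.0], [349.0, 301.0]]
```

```bash
python3 -c "
from h import *
snap('top','pics/top9.png')
b=cv2.imread('pics/top9.png')
d=cv2.resize(b[260:380,300:520],None,fx=3.5,fy=3.5)
cv2.imwrite('pics/c9t.png',d)
b=cv2.imread('pics/scene8.png')
cv2.imwrite('pics/c8z.png',cv2.resize(b[230:290,325:395],None,fx=10,fy=10,interpolation=cv2.INTER_CUBIC))
"
```

```text
(no output)
```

View pics/c8z.png

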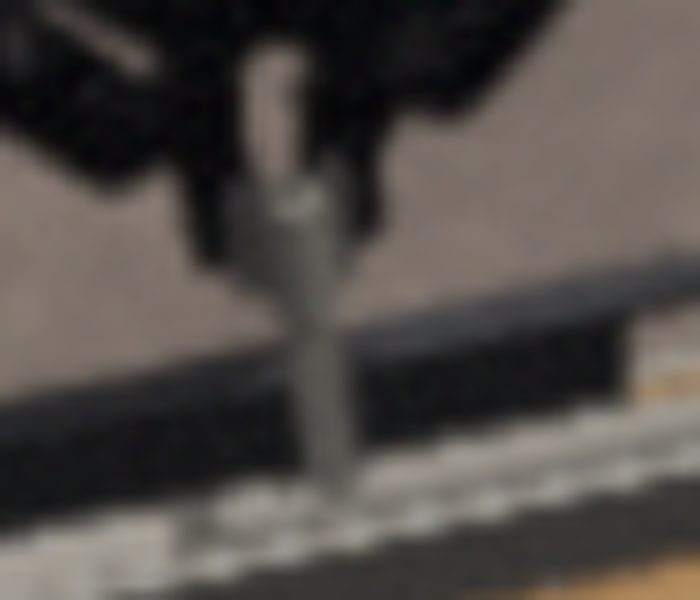

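View pics/c9t.png

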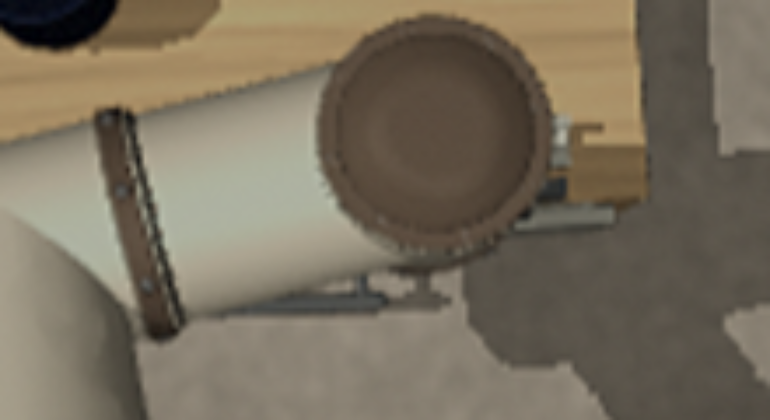

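Emit:
jog_arm:
  rows:
    - [[0, 0, 0], [0, 0, 0], 3]
    - [[0, 0, 0], [0, 0, 0], 3]
    - [[0, 0, 0], [0, 0, 0], 3]
    - [[1, 0, -0.3], [0, 0, 0], 3]
    - [[1, 0, -0.2], [0, 0, 0], 3]

```text
clock: 12.15
position: [597.9, -3.7, 166.6]
ee_rot: [1.0, 0.03, 0.0, 0.0]
contact_force: [0.5, 0.7, -0.7]
gripper_width: 29.8
```

```bash
cat >> h.py <<'E'
def zoom(i,box=(220,330,310,400),n="scene",f=6):
    st();b=snap(n,f'pics/{n}{i}.png')
    b=cv2.imread(f'pics/{n}{i}.png');x=b[box[0]:box[1],box[2]:box[3]]
    cv2.imwrite(f'pics/z{i}.png',cv2.resize(x,None,fx=f,fy=f,interpolation=cv2.INTER_CUBIC))
E
python3 -c "
from h import *
zoom(10)"
```

```text
t 12.15 unit pos [ 15.8 -65.1 166.6] F [ 0.5  0.7 -0.7] w 29.8 toolx [1.    0.002 0.001] toolz [ 0.001 -0.    -1.   ] j [ 0.26  0.39 -0.15  0.   -1.03  1.37]
```

View pics/z10.png

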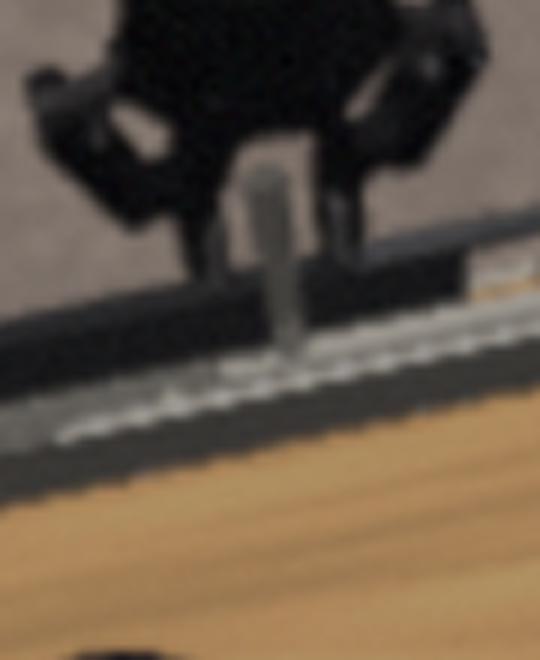

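Emit:
jog_arm:
  rows:
    - [[-0.2, 0, 0], [0, 0, 0], 2]
    - [[0, 0, 0], [0, 0, 0], 0]
    - [[0, 0, 0], [0, 0, 0], 0]
    - [[0, 0, 0], [0, 0, 0], 0]
    - [[0, 0, 0], [0, 0, 0], 0]

```text
clock: 12.82
position: [594.6, -3.9, 166.1]
ee_rot: [1.0, 0.03, -0.0, -0.0]
contact_force: [-0.5, 0.1, -0.6]
gripper_width: 12.4
```

```bash
python3 -c "
from h import *
zoom(11)"
```

```text
t 12.82 unit pos [ 12.4 -65.1 166.1] F [-0.5  0.1 -0.6] w 12.4 toolx [ 1.     0.002 -0.001] toolz [-0.001  0.    -1.   ] j [ 0.27  0.39 -0.16 -0.   -1.02  1.37]
```

View pics/z11.png

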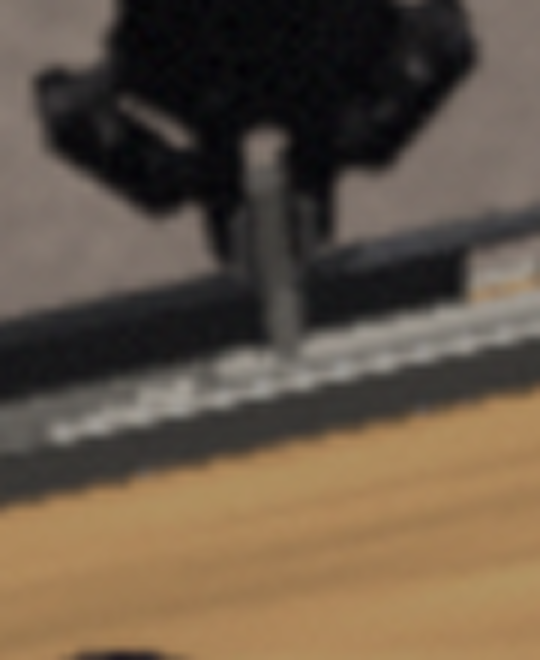

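Emit:
jog_arm:
  rows:
    - [[-0.22, 0, 0.07], [0, 0, 0], 0]
    - [[-0.22, 0, 0.08], [0, 0, 0], 0]
    - [[-0.2, 0, 0.09], [0, 0, 0], 0]
    - [[-0.2, 0, 0.09], [0, 0, 0], 0]

```text
clock: 13.38
position: [592.0, -4.0, 165.2]
ee_rot: [1.0, 0.031, 0.007, -0.0]
contact_force: [9.9, -1.0, -2.5]
gripper_width: 12.0
```

```bash
python3 -c "
from h import *
zoom(12)"
```

```text
t 13.38 unit pos [  9.8 -65.  165.2] F [ 9.8 -1.6 -2.5] w 12.0 toolx [1.    0.003 0.014] toolz [ 0.014  0.    -1.   ] j [ 0.27  0.38 -0.18  0.   -1.    1.36]
```

View pics/z12.png

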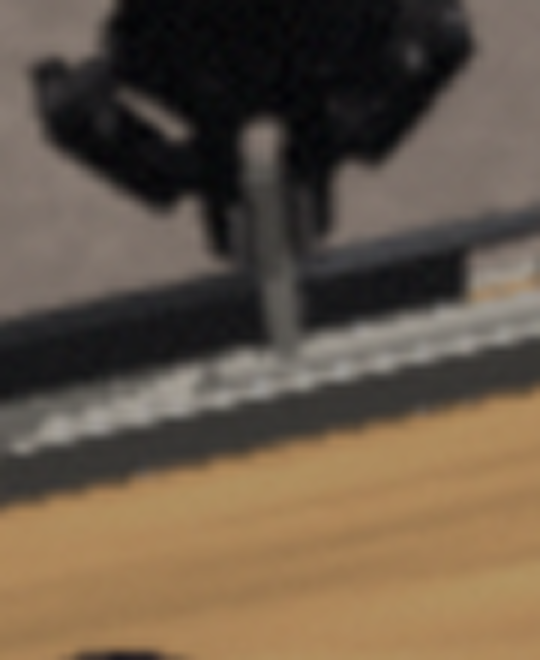

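Emit:
jog_arm:
  rows:
    - [[0.05, 0, 0], [0, 5, 0], 0]
    - [[0.05, 0, 0], [0, 5, 0], 0]
    - [[0, 0, 0], [0, 0, 0], 0]

```text
clock: 13.8
position: [587.5, -4.2, 162.1]
ee_rot: [0.996, 0.03, 0.089, -0.003]
contact_force: [7.7, -0.6, -8.1]
gripper_width: 12.0
```

```bash
python3 -c "
from h import *
zoom(13)"
```

```text
t 13.8 unit pos [  5.3 -65.  162.1] F [ 7.6 -1.  -8.1] w 12.0 toolx [0.984 0.002 0.176] toolz [ 0.176  0.001 -0.984] j [ 0.29  0.3  -0.34  0.06 -0.76  1.3 ]
```

View pics/z13.png

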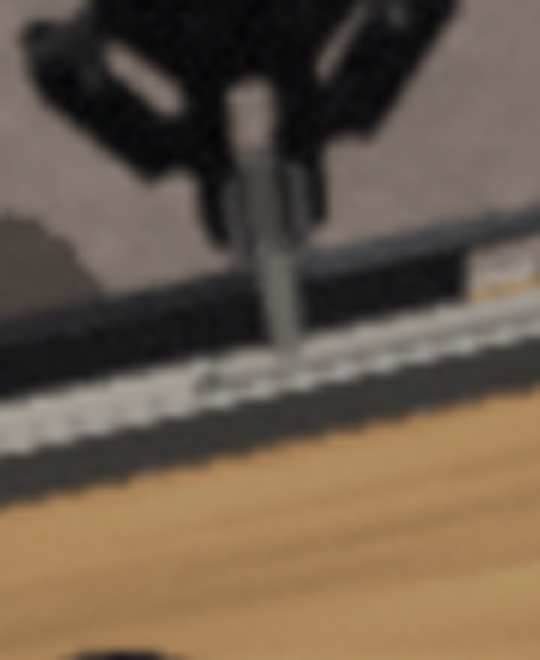

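Emit:
jog_arm:
  rows:
    - [[0, 0, 0.3], [0, 0, 0], 0]
    - [[-0.32, 0, 0.18], [0, 5, 0], 0]
    - [[0, 0, 0], [0, 0, 0], 0]

```text
clock: 14.22
position: [584.8, -4.8, 159.6]
ee_rot: [0.991, 0.03, 0.132, -0.004]
contact_force: [-1.8, 0.2, 7.3]
gripper_width: 12.2
```

```bash
cat >>h.py <<'E'
def loc():
    s,d,Ru=st(); c,k=np.cos(PU[2]),np.sin(PU[2]); A=np.array([[c,k,0],[-k,c,0],[0,0,1]])
    v=Ru.T@(np.array([30,d[1],128])-d); print("axis in tool x,z",v.round(1),"F tool",(Ru.T@A@s["contact_force"]).round(1),"tau tool",(Ru.T@A@s["wrist_torque"]).round(2),"tilt deg",np.degrees(np.arctan2(Ru[0,2],-Ru[2,2])).round(1))
E
python3 -c "
from h import *
loc()"
```

```text
t 14.22 unit pos [  2.6 -65.4 159.6] F [-1.8  0.3  7.3] w 12.2 toolx [0.965 0.003 0.262] toolz [ 0.262  0.    -0.965] j [ 0.3   0.27 -0.44  0.11 -0.61  1.25]
axis in tool x,z [18.1  0.1 37.7] F tool [ 0.2 -0.3 -7.5] tau tool [-0.05 -0.61  0.01] tilt deg 15.2
```

Emit:
jog_arm:
  rows:
    - [[0, 0, -0.15], [0, 0, 0], 0]
    - [[0, 0, 0], [0, 0, 0], 0]

```text
clock: 14.48
position: [585.0, -4.7, 159.8]
ee_rot: [0.991, 0.03, 0.131, -0.004]
contact_force: [-1.6, -1.6, 5.5]
gripper_width: 12.1
```

```bash
python3 -c "
from h import *
loc();zoom(14,(210,300,320,400),f=8)"
```

```text
t 14.47 unit pos [  2.7 -65.4 159.8] F [-1.7 -1.5  5.5] w 12.1 toolx [0.966 0.002 0.259] toolz [ 0.259  0.    -0.966] j [ 0.3   0.27 -0.43  0.11 -0.62  1.25]
axis in tool x,z [18.1  0.  37.7] F tool [-0.2  1.5 -5.7] tau tool [-0.36 -0.4  -0.  ] tilt deg 15.0
t 14.47 unit pos [  2.7 -65.4 159.8] F [-1.7 -1.5  5.5] w 12.1 toolx [0.966 0.002 0.259] toolz [ 0.259  0.    -0.966] j [ 0.3   0.27 -0.43  0.11 -0.62  1.25]
```

View pics/z14.png

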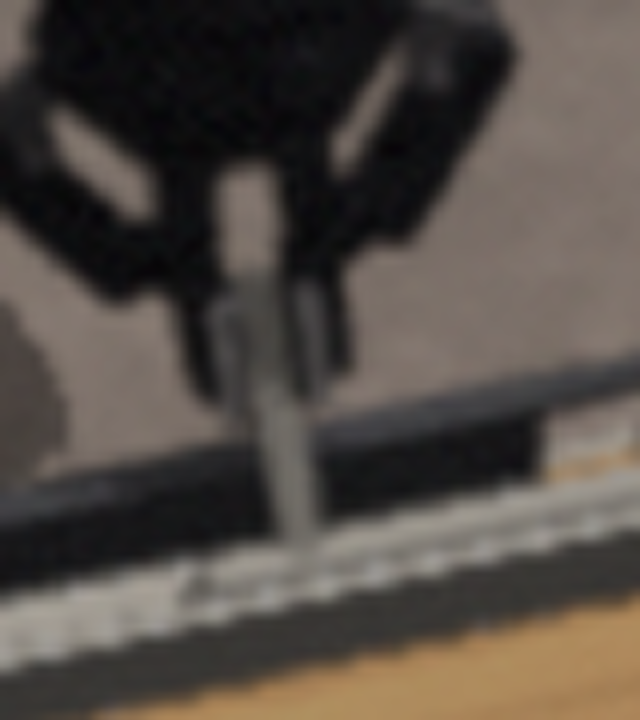

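Emit:
jog_arm:
  rows:
    - [[-0.26, -0.2, 0.1], [0, 4, 0], 0]
    - [[-0.26, -0.2, 0.1], [0, 4, 0], 0]
    - [[0, -0.2, 0], [0, 0, 0], 0]

```text
clock: 14.9
position: [580.2, 1.5, 155.5]
ee_rot: [0.979, 0.03, 0.2, -0.006]
contact_force: [3.5, -2.3, 0.0]
gripper_width: 12.0
```

```bash
python3 -c "
from h import *
loc();zoom(15,(200,300,310,400),f=7)"
```

```text
t 14.9 unit pos [ -1.7 -58.9 155.5] F [ 3.4 -2.5  0. ] w 12.0 toolx [0.92  0.003 0.392] toolz [ 0.392  0.002 -0.92 ] j [ 0.32  0.22 -0.62  0.3  -0.35  1.05]
axis in tool x,z [18.4  0.1 37.7] F tool [3.1 2.5 1.3] tau tool [-0.64  0.24  0.03] tilt deg 23.1
t 14.9 unit pos [ -1.7 -58.9 155.5] F [ 3.4 -2.5  0. ] w 12.0 toolx [0.92  0.003 0.392] toolz [ 0.392  0.002 -0.92 ] j [ 0.32  0.22 -0.62  0.3  -0.35  1.05]
```

View pics/z15.png

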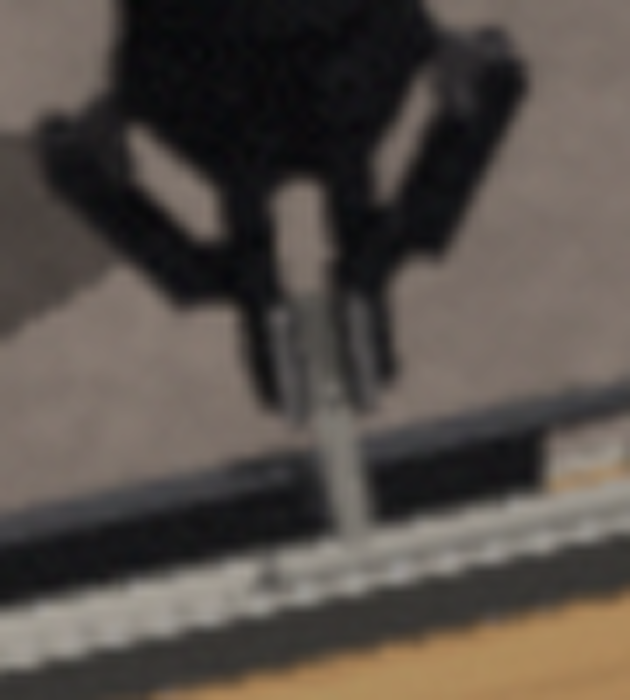

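Emit:
jog_arm:
  rows:
    - [[0, 0, 0], [0, 0, 0], 3]
    - [[0, 0, 0], [0, 0, 0], 3.5]
    - [[0, 0, -2], [0, 0, 0], 3.5]
    - [[0, 0, -2], [0, 0, 0], 3.5]
    - [[0, 0, -2], [0, 0, 0], 3.5]
    - [[0, 0, 0], [0, -8, 0], 3.5]
    - [[0, 0, 0], [0, -8, 0], 3.5]
    - [[0, 0, 0], [0, -7.1, 0], 3.5]
    - [[-4, 0, -3], [0, 0, 0], 0]
    - [[0, 0, 0], [0, 0, 0], 0]

```text
clock: 16.2
position: [516.6, -2.5, 241.7]
ee_rot: [1.0, 0.03, -0.001, -0.0]
contact_force: [0.8, 0.9, 0.0]
gripper_width: 0.4
```

```bash
python3 -c "
from h import *
loc();zoom(16,(200,300,280,400),f=6);snap('top','pics/top16.png')
b=cv2.imread('pics/top16.png');cv2.imwrite('pics/z16t.png',cv2.resize(b[270:350,340:480],None,fx=5,fy=5,interpolation=cv2.INTER_CUBIC))"
```

```text
t 16.2 unit pos [-65.4 -59.1 241.7] F [0.8 0.9 0. ] w 0.4 toolx [ 1.     0.002 -0.001] toolz [-0.001  0.    -1.   ] j [ 0.31  0.19 -0.24 -0.   -1.14  1.32]
axis in tool x,z [ 95.5   0.2 113.6] F tool [ 0.8 -0.9 -0. ] tau tool [-0.02  0.02  0.07] tilt deg -0.1
t 16.2 unit pos [-65.4 -59.1 241.7] F [0.8 0.9 0. ] w 0.4 toolx [ 1.     0.002 -0.001] toolz [-0.001  0.    -1.   ] j [ 0.31  0.19 -0.24 -0.   -1.14  1.32]
```

View pics/z16.png

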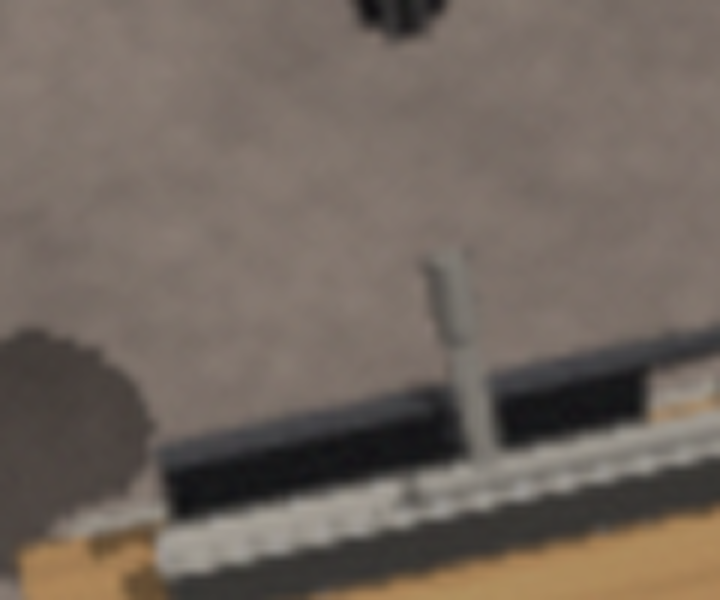

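View pics/z16t.png

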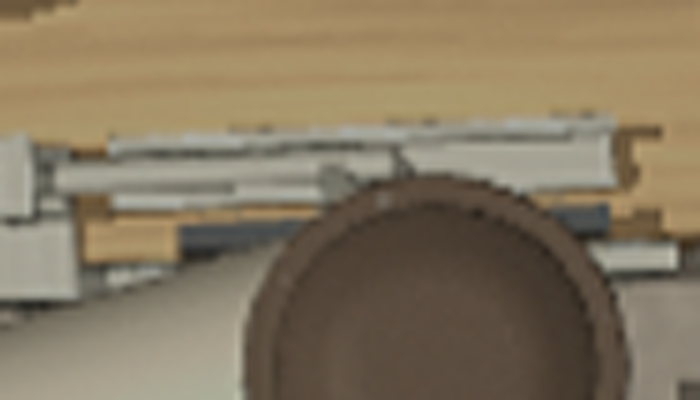

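```bash
python3 - <<'E'
from h import *
from scipy.optimize import least_squares
def H(a,y,r): return U(PU,(30-r*np.sin(a),y,128+r*np.cos(a)))
z=lambda P:((proj("scene",P)*1.5+.25-[280,200])*6).round(0).tolist()[0]
for a in(.5,.6,.7,.8,.9):
    print(a,[z(H(a,-59,r)) for r in(74,46,9)])
print("rim under",[ (y,z(U(PU,(5,y,142)))) for y in(-65.5,-59,-52.5)], "axis end strip", z(U(PU,(5,-158,142))))
# same for old frame: old zoom (270,230)*4 notch (348,145)
X=(np.array([[348,145]])/4+[270,230]); print(((X-[280,200])*6))
E
```

```text
0.5 [[450.0, 266.0], [463.0, 346.0], [480.0, 449.0]]
0.6 [[446.0, 257.0], [460.0, 340.0], [479.0, 447.0]]
0.7 [[442.0, 251.0], [458.0, 336.0], [479.0, 447.0]]
0.8 [[439.0, 246.0], [456.0, 333.0], [478.0, 446.0]]
0.9 [[436.0, 245.0], [454.0, 332.0], [478.0, 446.0]]
rim under [(-65.5, [444.0, 390.0]), (-59, [464.0, 385.0]), (-52.5, [484.0, 381.0])] axis end strip [158.0, 451.0]
[[462.  397.5]]
```

Emit:
jog_arm:
  rows:
    - [[2.7, 0, 0], [0, 0, 0], 0]
    - [[2.6, 0, 0], [0, 0, 0], 0]
    - [[0, 0, 2], [0, 0, 0], 0]
    - [[0, 0, 2], [0, 0, 0], 0]
    - [[0, 0, 0], [0, 0, 0], 0]

```text
clock: 16.92
position: [568.4, 0.4, 199.0]
ee_rot: [1.0, 0.03, -0.003, 0.0]
contact_force: [-0.5, 0.2, -0.1]
gripper_width: -0.0
```

```bash
python3 -c "
from h import *
loc()"
```

```text
t 16.93 unit pos [-13.5 -59.3 199. ] F [-0.5  0.2 -0.1] w -0.0 toolx [ 1.     0.002 -0.006] toolz [-0.006 -0.    -1.   ] j [ 0.29  0.32 -0.18 -0.   -1.08  1.35]
axis in tool x,z [43.9  0.  70.7] F tool [-0.5 -0.2  0.1] tau tool [-0.05 -0.01 -0.05] tilt deg -0.4
```

Emit:
jog_arm:
  rows:
    - [[0, 0, 0.4], [0, 0, 0], 0]
    - [[0, 0, 0.3], [0, 0, 0], 0]
    - [[0, 0, 0.2], [0, 0, 0], 0]
    - [[0, 0, 0.2], [0, 0, 0], 0]

```text
clock: 17.42
position: [569.7, 0.6, 190.1]
ee_rot: [1.0, 0.03, -0.001, -0.0]
contact_force: [-0.6, -1.1, -0.3]
gripper_width: -0.1
```

Emit:
jog_arm:
  rows:
    - [[-0.15, 0, 0.2], [0, 0, 0], 0]
    - [[-0.15, 0, 0.2], [0, 0, 0], 0]

```text
clock: 17.68
position: [566.5, 0.4, 186.0]
ee_rot: [1.0, 0.03, -0.001, 0.0]
contact_force: [-0.6, 1.4, 1.7]
gripper_width: -0.2
```

Emit:
jog_arm:
  rows:
    - [[-0.15, 0, 0.15], [0, 0, 0], 0]
    - [[-0.15, 0, 0.15], [0, 0, 0], 0]

```text
clock: 17.92
position: [563.4, 0.2, 183.0]
ee_rot: [1.0, 0.03, -0.001, 0.0]
contact_force: [-0.3, 1.4, 1.4]
gripper_width: -0.2
```

```bash
python3 -c "
from h import *
loc();zoom(17,(200,300,280,400),f=6)"
```

```text
t 17.93 unit pos [-18.5 -59.2 183. ] F [-0.3  1.4  1.4] w -0.2 toolx [ 1.     0.002 -0.002] toolz [-0.002 -0.    -1.   ] j [ 0.29  0.32 -0.22 -0.   -1.04  1.34]
axis in tool x,z [48.6  0.1 54.9] F tool [-0.3 -1.4 -1.4] tau tool [ 0.05 -0.23  0.06] tilt deg -0.1
t 17.93 unit pos [-18.5 -59.2 183. ] F [-0.3  1.4  1.4] w -0.2 toolx [ 1.     0.002 -0.002] toolz [-0.002 -0.    -1.   ] j [ 0.29  0.32 -0.22 -0.   -1.04  1.34]
```

View pics/z17.png

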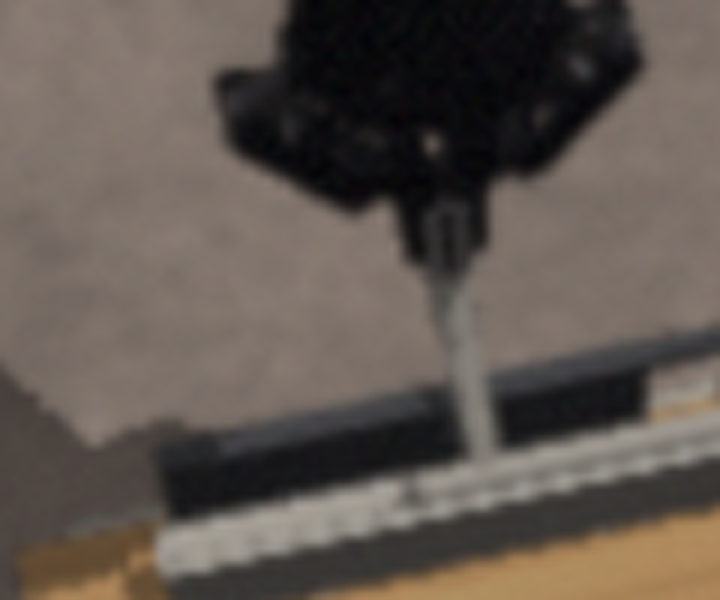

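Emit:
jog_arm:
  rows:
    - [[-0.2, 0, 0.15], [0, 0, 0], 0]
    - [[-0.2, 0, 0.15], [0, 0, 0], 0]

```text
clock: 18.23
position: [559.5, -0.0, 179.8]
ee_rot: [1.0, 0.03, -0.001, -0.0]
contact_force: [0.4, -0.2, 0.8]
gripper_width: 0.1
```

Emit:
jog_arm:
  rows:
    - [[-0.15, 0, 0.15], [0, 0, 0], 0]
    - [[-0.15, 0, 0.15], [0, 0, 0], 0]

```text
clock: 18.48
position: [556.5, -0.2, 176.8]
ee_rot: [1.0, 0.03, -0.001, 0.0]
contact_force: [0.1, 0.6, -0.2]
gripper_width: 0.1
```

```bash
python3 -c "
from h import *
loc();zoom(18,(200,300,280,400),f=6)"
```

```text
t 18.48 unit pos [-25.4 -59.2 176.8] F [ 0.1  0.6 -0.2] w 0.1 toolx [ 1.     0.002 -0.002] toolz [-0.002  0.    -1.   ] j [ 0.29  0.32 -0.24 -0.   -1.02  1.34]
axis in tool x,z [55.4  0.1 48.7] F tool [ 0.1 -0.6  0.2] tau tool [ 0.02  0.07 -0.04] tilt deg -0.1
t 18.48 unit pos [-25.4 -59.2 176.8] F [ 0.1  0.6 -0.2] w 0.1 toolx [ 1.     0.002 -0.002] toolz [-0.002  0.    -1.   ] j [ 0.29  0.32 -0.24 -0.   -1.02  1.34]
```

View pics/z18.png

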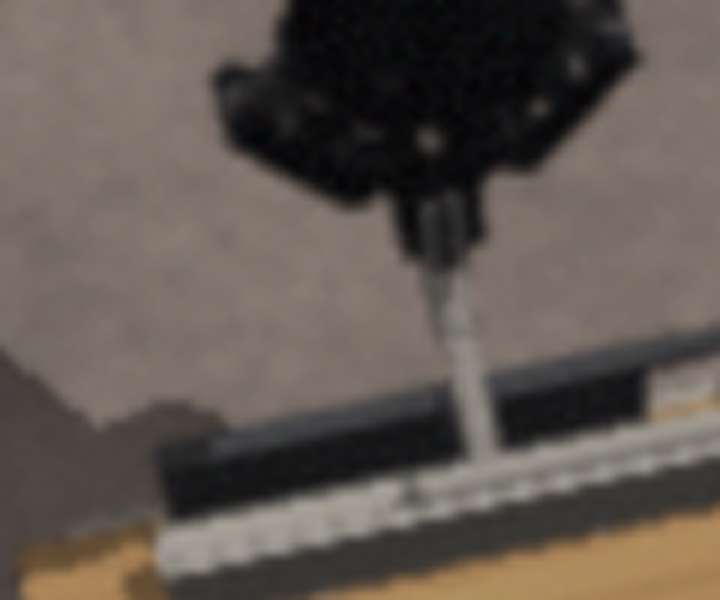

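Emit:
jog_arm:
  rows:
    - [[-0.1, 0, 0.25], [0, 0, 0], 0]
    - [[-0.1, 0, 0.25], [0, 0, 0], 0]

```text
clock: 18.77
position: [554.2, -0.4, 171.7]
ee_rot: [1.0, 0.03, -0.001, 0.0]
contact_force: [-1.4, -0.3, 0.5]
gripper_width: -0.1
```

Emit:
jog_arm:
  rows:
    - [[-0.1, 0, 0.2], [0, 0, 0], 0]
    - [[0, 0, 0.2], [0, 0, 0], 0]

```text
clock: 19.02
position: [553.4, -0.4, 167.8]
ee_rot: [1.0, 0.03, -0.001, 0.0]
contact_force: [-1.1, -0.5, 1.6]
gripper_width: -0.3
```

```bash
python3 -c "
from h import *
loc();zoom(19,(200,300,280,400),f=6)"
```

```text
t 19.02 unit pos [-28.5 -59.2 167.8] F [-1.2 -0.4  1.6] w -0.3 toolx [ 1.     0.002 -0.002] toolz [-0.002  0.    -1.   ] j [ 0.29  0.32 -0.26 -0.   -0.99  1.34]
axis in tool x,z [58.5  0.1 39.7] F tool [-1.2  0.4 -1.6] tau tool [-0.   -0.19  0.04] tilt deg -0.1
t 19.02 unit pos [-28.5 -59.2 167.8] F [-1.2 -0.4  1.6] w -0.3 toolx [ 1.     0.002 -0.002] toolz [-0.002  0.    -1.   ] j [ 0.29  0.32 -0.26 -0.   -0.99  1.34]
```

View pics/z19.png

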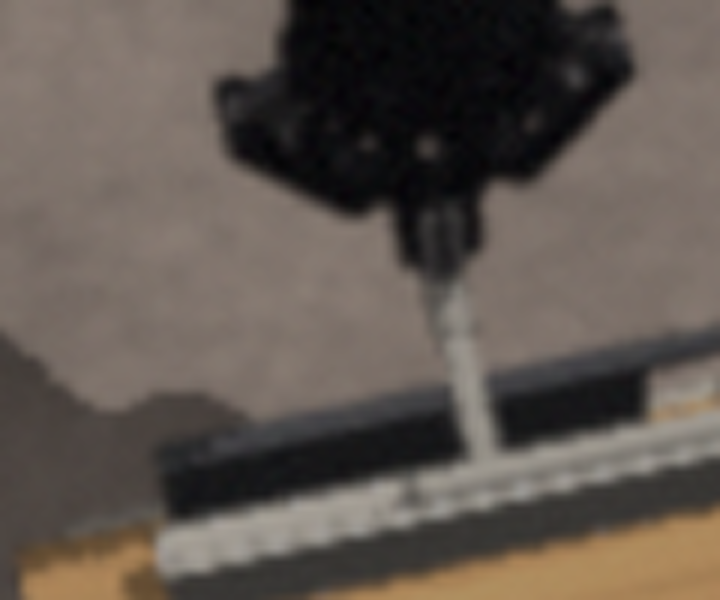

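Emit:
jog_arm:
  rows:
    - [[0, 0, 0.25], [0, 0, 0], 0]
    - [[0, 0, 0.25], [0, 0, 0], 0]
    - [[0, 0, 0.25], [0, 0, 0], 0]
    - [[0, 0, 0.25], [0, 0, 0], 0]

```text
clock: 19.58
position: [553.7, -0.3, 157.7]
ee_rot: [1.0, 0.03, -0.001, -0.0]
contact_force: [-0.7, 0.4, 0.4]
gripper_width: -0.1
```

Emit:
jog_arm:
  rows:
    - [[0, 0, 0.25], [0, 0, 0], 0]
    - [[0, 0, 0.25], [0, 0, 0], 0]
    - [[0, 0, 0.25], [0, 0, 0], 0]

```text
clock: 19.95
position: [553.5, -0.4, 150.2]
ee_rot: [1.0, 0.03, -0.001, 0.0]
contact_force: [0.0, 0.2, 1.0]
gripper_width: 0.2
```

Emit:
jog_arm:
  rows:
    - [[0, 0, 0.25], [0, 0, 0], 0]
    - [[0, 0, 0.25], [0, 0, 0], 0]

```text
clock: 20.2
position: [553.5, -0.4, 145.3]
ee_rot: [1.0, 0.03, -0.001, 0.0]
contact_force: [-0.0, 0.0, 0.3]
gripper_width: -0.1
```

```bash
python3 -c "
from h import *
loc();zoom(20,(200,300,280,400),f=6)"
```

```text
t 20.2 unit pos [-28.4 -59.2 145.3] F [-0.   0.   0.3] w -0.1 toolx [ 1.     0.002 -0.002] toolz [-0.002  0.    -1.   ] j [ 0.29  0.34 -0.29 -0.   -0.94  1.34]
axis in tool x,z [58.4  0.1 17.2] F tool [-0.  -0.  -0.3] tau tool [ 0.01 -0.09  0.03] tilt deg -0.1
t 20.2 unit pos [-28.4 -59.2 145.3] F [-0.   0.   0.3] w -0.1 toolx [ 1.     0.002 -0.002] toolz [-0.002  0.    -1.   ] j [ 0.29  0.34 -0.29 -0.   -0.94  1.34]
```

View pics/z20.png

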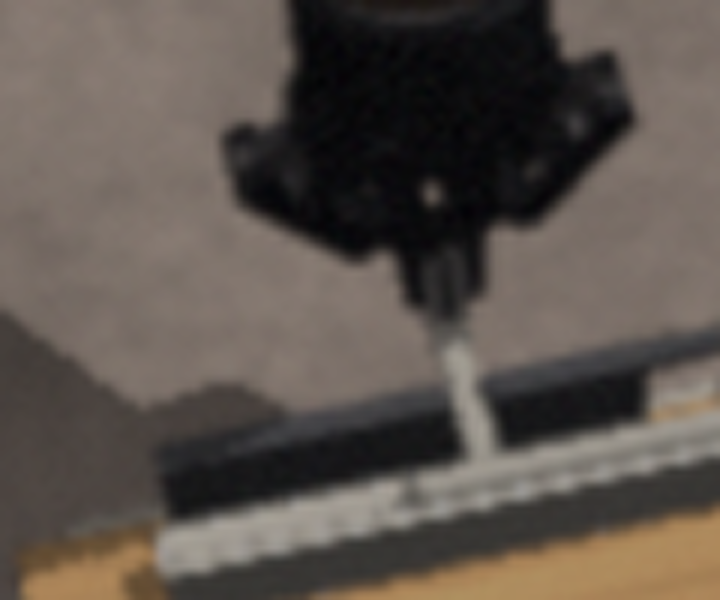

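Emit:
jog_arm:
  rows:
    - [[0, 0, 0.25], [0, 0, 0], 0]
    - [[0, 0, 0.25], [0, 0, 0], 0]
    - [[0, 0, 0.2], [0, 0, 0], 0]

```text
clock: 20.62
position: [553.4, -0.4, 138.2]
ee_rot: [1.0, 0.03, -0.001, 0.0]
contact_force: [-0.3, -0.3, -0.1]
gripper_width: -0.4
```

Emit:
jog_arm:
  rows:
    - [[0, 0, 0.15], [0, 0, 0], 0]
    - [[0, 0, 0.1], [0, 0, 0], 0]

```text
clock: 20.88
position: [553.5, -0.4, 135.8]
ee_rot: [1.0, 0.03, -0.001, 0.0]
contact_force: [-0.3, -0.3, 0.6]
gripper_width: 0.2
```

Emit:
jog_arm:
  rows:
    - [[0, 0, 0.1], [0, 0, 0], 0]
    - [[0, 0, 0], [0, 0, 0], 0]

```text
clock: 21.12
position: [553.5, -0.4, 135.1]
ee_rot: [1.0, 0.03, -0.001, 0.0]
contact_force: [-1.0, -0.1, 1.6]
gripper_width: -0.1
```

Emit:
jog_arm:
  rows:
    - [[0, 0, 0.1], [0, 0, 0], 0]
    - [[0, 0, 0], [0, 0, 0], 0]

```text
clock: 21.38
position: [553.5, -0.4, 134.9]
ee_rot: [1.0, 0.03, -0.001, 0.0]
contact_force: [-2.6, -0.1, 5.6]
gripper_width: 0.1
```

Emit:
jog_arm:
  rows:
    - [[0, 0, 0.1], [0, 0, 0], 0]
    - [[0, 0, 0], [0, 0, 0], 0]

```text
clock: 21.62
position: [553.6, -0.4, 134.8]
ee_rot: [1.0, 0.03, -0.0, 0.0]
contact_force: [-4.3, 0.6, 10.3]
gripper_width: 0.3
```

Emit:
jog_arm:
  rows:
    - [[0, 0, -1], [0, 0, 0], 0]
    - [[0, 0, -3], [0, 0, 0], 0]
    - [[0, 0, -5], [0, 0, 0], 0]
    - [[-5, 0, -5], [0, 0, 0], 0]
    - [[-5, 0, 0], [0, 0, 0], 0]
    - [[-5, 0, 0], [0, 0, 0], 0]
    - [[-2, -5, 0], [0, 0, 0], 0]
    - [[0, -5, 0], [0, 0, 0], 0]
    - [[0, -5, 0], [0, 0, 0], 0]
    - [[0, 0, 0], [0, 0, 0], 0]

```text
clock: 22.88
position: [380.8, 142.1, 267.7]
ee_rot: [0.999, 0.032, -0.0, -0.0]
contact_force: [0.1, -1.0, -0.3]
gripper_width: 0.2
```

```bash
python3 -c "
from h import *
loc();zoom(21,(200,300,280,400),f=6);snap('top','pics/top21.png')
b=cv2.imread('pics/top21.png');cv2.imwrite('pics/z21t.png',cv2.resize(b[180:390,250:530],None,fx=2.8,fy=2.8,interpolation=cv2.INTER_CUBIC))"
```

```text
t 22.88 unit pos [-192.5   93.2  267.7] F [ 0.1 -1.  -0.3] w 0.2 toolx [ 1.     0.007 -0.001] toolz [-0.001  0.001 -1.   ] j [ 0.76 -0.03 -0.42 -0.   -1.18  0.88]
axis in tool x,z [222.6   1.6 139.5] F tool [0.1 1.  0.3] tau tool [-0.01 -0.01 -0.01] tilt deg -0.1
t 22.88 unit pos [-192.5   93.2  267.7] F [ 0.1 -1.  -0.3] w 0.2 toolx [ 1.     0.007 -0.001] toolz [-0.001  0.001 -1.   ] j [ 0.76 -0.03 -0.42 -0.   -1.18  0.88]
```

View pics/z21.png

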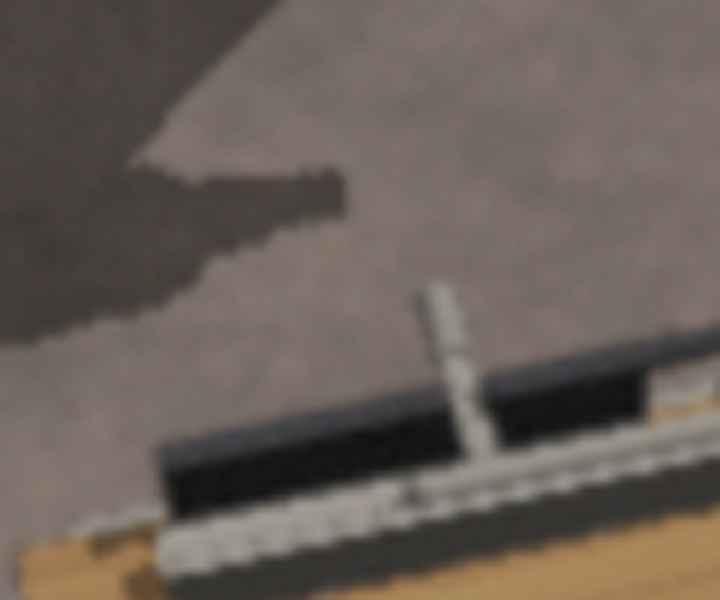

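View pics/z21t.png

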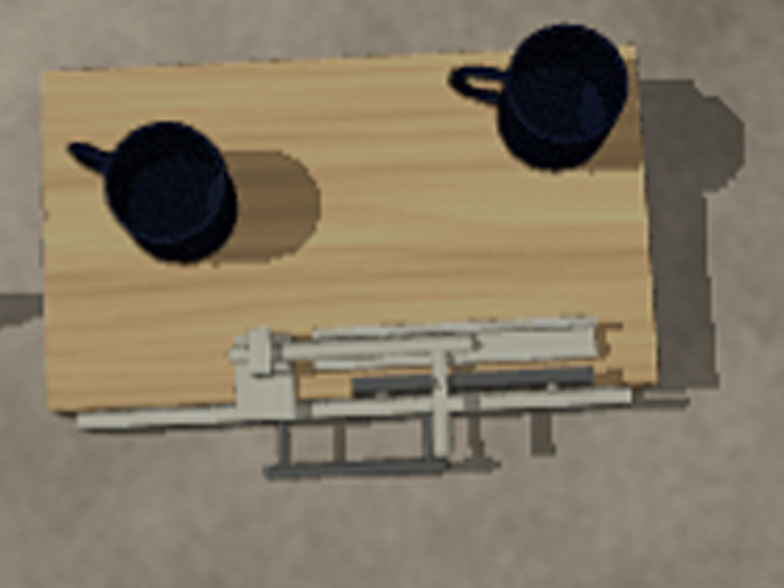

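View pics/scene21.png

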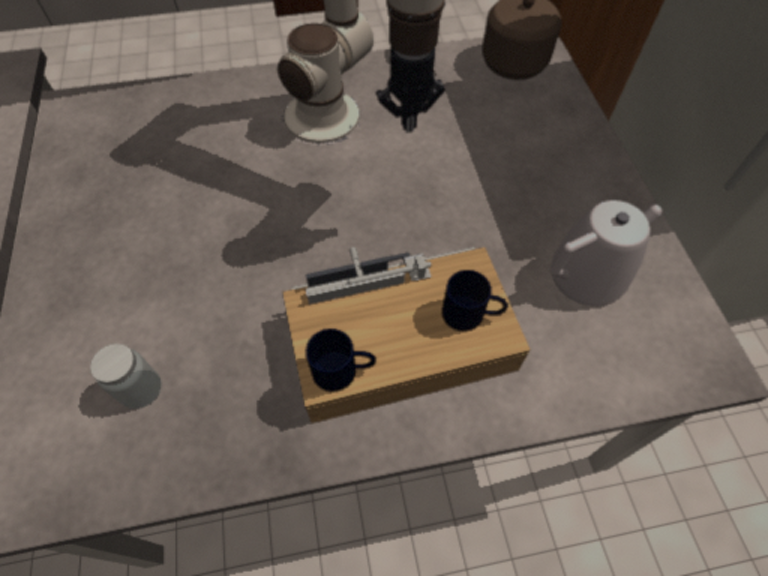

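```bash
python3 - <<'E'
from h import *
for a in(1.3,1.4,1.5,1.57):
    print(a,[((proj("scene",U(PU,(30-r*np.sin(a),-59,128+r*np.cos(a))))*1.5+.25-[280,200])*6).round(0).tolist()[0] for r in(74,46,9)])
A,B=cv2.imread("pics/scene0.png"),cv2.imread("pics/scene21.png")
for n,(y0,y1,x0,x1) in dict(mugA=(325,390,305,380),mugB=(268,330,440,510),kettle=(200,300,550,665),jar=(340,410,85,150)).items(): print(n,np.abs(A[y0:y1,x0:x1].astype(int)-B[y0:y1,x0:x1]).mean().round(2))
print(arm.job_done())
E
```

```text
1.3 [[431.0, 261.0], [451.0, 340.0], [477.0, 447.0]]
1.4 [[431.0, 270.0], [450.0, 345.0], [477.0, 448.0]]
1.5 [[431.0, 281.0], [451.0, 352.0], [477.0, 449.0]]
1.57 [[432.0, 289.0], [451.0, 357.0], [477.0, 450.0]]
mugA 1.85
mugB 1.9
kettle 1.45
jar 1.56
the job is handed in; nothing more can be done
None
```

The tray is pushed fully home, the bolt is slid left through the eye, and its handle lies level in the notch. The arm is clear of everything. The job was handed in at about 23 s.

- **Tray:** I pushed it by the pull bar with closed fingers until it met its stop. The x force peaked at about 14 N (about 18 N in total).
- **Bolt slide:** I pinched the handle and slid it until the bolt sat at unit y of about −59 mm, roughly 61 mm of travel.
- **Handle:** I turned it partway while pinching it, then let go and pressed it down with the closed fingertips. It passed the rim angle at under 2 N, so it went straight into the notch. It stopped with the fingertips at z = 135 mm, which is level. I pressed up to about 10 N at that stop to confirm it.

**Last checks:** in the final scene picture the handle tip is at row 288, and the model predicts row 289 for level. The pictures also show the nose through the eye and the tray home. Mugs, kettle and jar look unchanged from the first picture.

**What did not go to plan:**
- The first pinch slipped off the handle while I was turning it.
- The second pinch did not pivot freely and resisted with about 10 N. I tilted the tool with the handle, but the wrist neared its joint limit. That is why I finished by pressing with closed fingers instead of pinching.
- The notch position came first from the cameras, whose estimates ranged from −58.6 to −60.7 mm. Only the low-force drop confirmed it.

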